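Free the pawl of a small ratchet hoist with a screwdriver and let the load down

TASK

The small bench hoist is holding its load up on the ratchet. Take the screwdriver with the red handle, put its blade under the orange pawl's tab and flick the pawl up out of the ratchet wheel so that the load comes all the way down onto its pad, keeping your hand off the hoist. Then lay the red screwdriver down flat on the bench, clear of the hoist, and leave the blue screwdriver where it is.

Things in the scene. Friction and masses are not known exactly. Their poses are not given: they have to be found in the camera images.
- red_driver: Red-handled screwdriver, loose, 185 mm long, lying flat, tip roughly to the robot's left. Origin: mid-length, on its underside; the axis of handle and blade runs 12 mm above it. Along its own y: handle 24 mm thick from y -4 to +92 mm (grip near y +45, close to its centre of mass), round blade 6 mm thick from there to the tip at y -95. z up.
- blue_driver: Blue-handled screwdriver of the same size and frame; a bystander. The two swap places from start to start. Keep clear of the tall white press behind them: its guard frame, up to 245 mm high, runs on the bench from about x 0.61, y -0.03 to x 0.50, y -0.21 m (robot frame), the press behind it being higher; so cross in front of it, drawn in towards the robot.
- lift: Hoist fixed to the bench. Origin: under the centre of its blue base plate (130 x 270 x 12 mm); x away from the robot, y left, z up. Pawl hinge: along x at y -125, z 145 mm; the pawl reaches in +y over the wheel. A yellow boom goes from the wheel axis to +y, 155 mm; from its end a grey sensor housing hangs over a black pad. Blue uprights at x 25 to 55 mm.
- wheel (a point): Centre of the front face of the steel ratchet wheel, on its axis (along the lift's x), at x -13, y -70, z 115 mm in the lift frame; radius 45 mm. The axle hub and the pawl's pin stick out 2 mm more. In front of it and under the pawl's tab all is free down to the base plate.
- pawl_tab (a point): Centre of the underside of the orange pawl's tab, a flat plate 60 mm (lift x) by 45 mm (lift y) by 5 mm. At the start it is level, at x -34, y -46, z 170 mm in the lift frame, and spans x -64 to -4 mm, so 50 mm of it stand out in front of the wheel. It rises and tips as the pawl swings up.
- pawl (a joint): Pawl angle, rad: 0 = dropped into the teeth (start), grows as its tab is raised, stop at 1.3. It clears the teeth above about 0.25. Raising takes 1 to 4 N at the tab; the hinge is stiff, so it stays where it is left. The tab's middle is 80 mm from the hinge: 35 mm of lift there is about 0.4 rad.
- boom (a joint): Boom angle, rad: 0 = level, load down on its pad; about 0.7 at the start, held by the pawl. A damper lets it sink by itself in about 1.5 to 2 s once the pawl is clear; if the pawl drops back into the teeth on the way, the boom is caught again.

How it is judged:
By the outcome, as a careful person would: the job done as asked, in the order asked, and still so for the second after the job is handed in, with the robot touching nothing.
It also fails if it takes over 58 s, if anything falls off the work surface, if the arm or the gripper's body presses on something with over 40 N, if the wrist force passes 120 N, or if a joint passes its speed limit or range.

ROBOT

A 7-joint arm with a two-finger parallel gripper is mounted at the origin on a cart in front of the work surface, level with it; the furniture and walls round the work are solid. World frame = base frame: x ahead of the robot, y to its left, z up, the work surface at z = 0. Lengths are in mm, angles in degrees, forces in N, time in s.
With the tool pointing down it reaches from about 375 to 925 mm from the base axis. Payload 3.1 kg.
Tool frame: the origin (TCP) lies at the very end of the fingers, on their centre line; the grasp point (between the pads) lies 19 mm behind it (env.tcp_to_grasp is the z of the grasp point in the tool frame, in mm); z points along the fingers, y is the direction in which the jaws open and shut (so a half turn about z gives the same grasp; the last joint's range is limited). The gripper opens to 85 mm and grips with 20 to 120 N. Pads are 22 mm wide; open, the fingers measure 114 mm over their backs; the gripper's body (76 mm by 85 mm) begins 54 mm behind the grasp point. The pads swing forward as they close: fully open they stand 13 mm farther back than shut.
Start: joints at [68.938, 21.939, 2.515, 91.553, -1.026, 66.532, -2.859], TCP at [173.27, -626.483, 231.269] pointing down, gripper open.
Joint ranges: [-149.38, 149.38], [-23.57, 123.04], [-84.95, 90], [0, 143.3], [-89.99, 269.99], [3.08, 112.72], [-163.45, 163.45]. Speed limits (degrees/s): [159.86, 159.86, 180, 180, 180, 180, 180].

INTERFACE

Orientations are given as a 3x3 rotation matrix whose columns are the frame's x, y, z axes.
In Python, from plant import readout, vision, env gives the robot as it stands.
- The arm moves only by the tool move_arm, never from a script. Its argument "motion" is a list that holds one entry, the list of rows, each a list of 6 numbers: the shift along the world's x, y, z in m, then the turn, a rotation vector about the world's x, y, z in rad. A call has 1 to 5 rows; each row shifts and turns the commanded pose from where the row before left it; what a row does not reach is not made up. A row lasts 1/8 s, in which the tool goes at most 62.5 mm and 10.7 degrees, less where a joint would pass 70% of its speed; a pose out of reach is approached as far as the arm can. A call is refused whole if a number of a shift passes 0.0625 or a number of a turn 0.188, either way. A call with a gripper value outside its range is refused whole. "gripper" is the gripper command: -1 is shut, 1 is fully open, values between are in proportion, set as the call begins (left out, the last holds). The fingers move at their own pace and stop on an object; "force" is the grip in N (left out, the last holds). Time passes only in rows, so rows that do not move let the fingers close. It gives the time, the measured TCP pose, the force and the opening at its end, in the units of the state.
- readout.read_state(): the state, without advancing time (a new reading comes with each control period).
- vision.read_camera(name): name is "side" or "top"; returns a dict with "pixels" (480x640x3 uint8, blue, green, red), "range_z" (480x640 float32, mm along the optical axis (not along the pixel's ray), 0 where there is no reading), "fx", "fy", "cx", "cy" (pixels), "eye" and "rotation" of the camera in the world. Camera axes: x right, y down, z forward; pixel columns grow to the right and rows downward; lengths in mm; the calibration is good to about 2 mm. A picture is of the moment at which its call begins.
- env.job_done(): hands the job in, once; it reports no verdict.
The state is a dict: "clock": time; "joints": joint angles; "joint_velocities": joint speeds; "joint_efforts": joint torques, N m; "tcp_pos": TCP position; "ee_rot": TCP orientation; "ft_force": force on the tool from outside, world axes, zero at the start; "wrist_torque": the same for the moment, N m; "opening": finger opening in mm.
Only numpy, scipy, OpenCV 4.12 (cv2) and the standard library are available. Lean on these libraries where they do the work, as an engineer would, in place of code of your own. Each camera call takes 0.05 s, during which the arm holds its last target. There are 200 camera calls.

## Working session

There is one attempt and no reset: what is moved stays moved. The work goes in short steps, Python scripts to look and compute and a tool call to move; the robot and the scene stay as the last step left them, time stands still between calls to the robot, and variables do not carry over. Pictures are saved under pics/ and viewed, about 8 in all and at most 12, crops included, and the job is handed in when it is done.

Besides the shell and the picture viewer there is one more tool, called after "Call:" in YAML: its name, and indented under it one key for each argument. move_arm: Moves the arm, as the interface text tells. Its arguments: {"type":"object","properties":{"motion":{"type":"array"},"gripper":{"type":"number"},"force":{"type":"number"}},"required":["motion"]}

```bash
mkdir -p pics; cat > h.py <<'E'
import numpy as np, cv2
from plant import readout, vision, env
def cam(n,save=None):
    c=vision.read_camera(n)
    if save: cv2.imwrite('pics/'+save,c['pixels'])
    return c
def world(c,u,v,d=None):
    u=np.asarray(u,float);v=np.asarray(v,float)
    if d is None: d=c['range_z'][v.astype(int),u.astype(int)]
    p=np.stack([(u-c['cx'])/c['fx']*d,(v-c['cy'])/c['fy']*d,d],-1)
    return p@np.array(c['rotation']).T+np.array(c['eye'])
E
python3 - <<'E'
from h import *
import pickle
a=cam('top','top1.png');b=cam('side','side1.png')
pickle.dump((a,b),open('c1.pkl','wb'))
for c in(a,b):print(c['eye'],np.round(c['rotation'],3).tolist(),c['fx'])
s=readout.read_state();print(s)
E
```

```text
[ 308.36841099  -38.78786749 1311.51323893] [[0.077, -0.975, 0.208], [-0.997, -0.075, 0.017], [-0.001, -0.209, -0.978]] 603.9327001825985
[101.82748504 682.96468338 485.98234292] [[-0.858, -0.199, 0.474], [-0.514, 0.351, -0.783], [-0.011, -0.915, -0.403]] 472.59196918907287
{'clock': 0.1, 'joints': array([68.93684924, 21.98977841,  2.51323369, 91.64060367, -1.02472411,
       66.53142739, -2.85999745]), 'joint_velocities': array([-0.06967936, -0.19689194, -0.1400914 , -0.26481315, -0.08175275,
       -0.01335307, -0.02061984]), 'joint_efforts': array([ 2.57743261e-03, -4.34727359e+01,  1.02892265e+00, -2.50455952e+01,
        1.07888304e-02,  5.45439339e-03, -8.07018068e-06]), 'tcp_pos': array([ 173.01158625, -625.65910187,  229.98068399]), 'ee_rot': array([[ 9.63806811e-01,  2.66600448e-01, -7.94815060e-04],
       [ 2.66601589e-01, -9.63804084e-01,  2.29780097e-03],
       [-1.53451234e-04, -2.42653518e-03, -9.99997044e-01]]), 'ft_force': array([-0.03052405,  0.45199736, -0.12686021]), 'wrist_torque': array([-0.0172408 , -0.02839671, -0.03684336]), 'opening': 85.46173115780834}
```

View pics/top1.png

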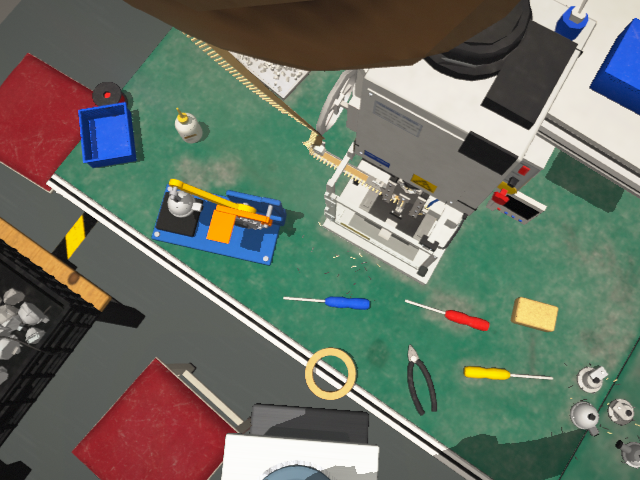

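View pics/side1.png

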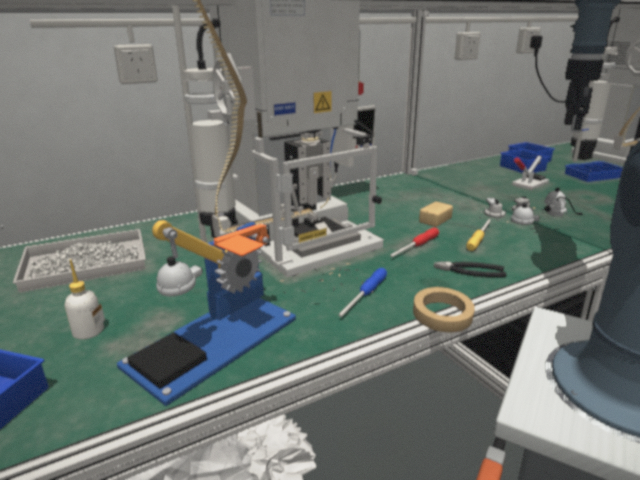

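```bash
cat >> h.py <<'E'
def onplane(c,u,v,z):
    r=np.array(c['rotation'])@np.array([(u-c['cx'])/c['fx'],(v-c['cy'])/c['fy'],1.])
    e=np.array(c['eye']);return e+r*(z-e[2])/r[2]
E
python3 - <<'E'
from h import *
import pickle
a,b=pickle.load(open('c1.pkl','rb'))
px=a['pixels'].astype(int);B,G,R=px[...,0],px[...,1],px[...,2]
for n,m in(('red',(R>120)&(G<70)&(B<70)),('blue',(B>110)&(R<70)&(G<120))):
    v,u=np.nonzero(m);k=((u>400)&(u<500)&(v>290)&(v<340)) if n=='red' else ((u>310)&(u<380)&(v>285)&(v<320))
    P=world(a,u[k],v[k]);P=P[P[:,2]>5];print(n,len(P),P.mean(0),P.max(0))
for n,uv in dict(redtip=(406,301),redend=(489,326),bluetip=(284,298),blueend=(370,304)).items():
    print(n,onplane(a,*uv,12))
m=(R>170)&(G>80)&(G<170)&(B<90)
v,u=np.nonzero(m);k=(u>190)&(u<290)&(v>170)&(v<260);P=world(a,u[k],v[k]);print('orange',len(P),P[:10])
c=a['pixels'][160:280,130:300];cv2.imwrite('pics/crop1.png',cv2.resize(c,None,fx=4.7,fy=4.7,interpolation=cv2.INTER_CUBIC))
E
```

```text
red 459 [ 421.08263126 -326.3826092    26.81215764] [ 440.33574381  -38.78786749 1311.51323893]
blue 453 [437.896044   -71.92664183  27.07373057] [ 451.10137977  -24.02909428 1311.51323893]
redtip [ 452.46834383 -197.91097083   12.        ]
redend [ 412.91715008 -376.89132173   12.        ]
bluetip [438.68585383  64.15640811  12.        ]
blueend [ 440.08214374 -121.16013699   12.        ]
orange 753 [[617.78984147 242.73081697 207.46582106]
 [618.1403408  238.47788681 200.73559059]
 [617.46074972 235.30885766 197.12233503]
 [615.94817486 229.35090722 197.02864539]
 [616.41678559 227.14537832 189.18225041]
 [615.91171497 222.01395264 185.36661346]
 [607.42280151 242.58751184 202.25720458]
 [607.76755576 240.87080022 201.52318749]
 [615.2154524  218.75599555 181.66990111]
 [606.85361647 237.52578558 198.6898562 ]]
```

View pics/crop1.png

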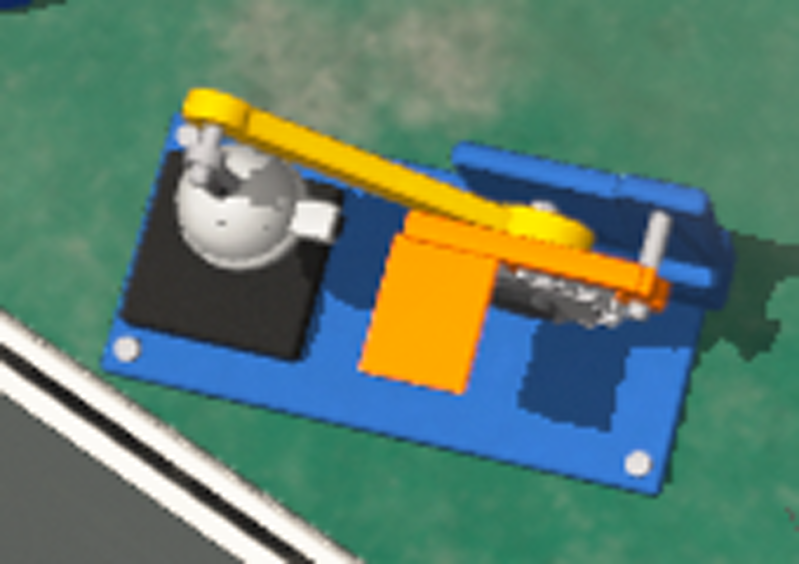

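```bash
python3 - <<'E'
from h import *
import pickle
a,b=pickle.load(open('c1.pkl','rb'))
f=lambda x,y,z:onplane(a,130+x/4.7,160+y/4.7,z)
FL=f(103,368,12);FR=f(658,494,12);BL=f(178,113,12)
print(FL,FR,BL)
y=(FL-FR);print(np.linalg.norm(y),np.linalg.norm(BL-FL));y/=np.linalg.norm(y)
yaw=np.arctan2(-y[0],y[1]);x=np.array([y[1],-y[0],0]);print('yaw',np.degrees(yaw))
O=(FL+FR)/2+65*x;O[2]=0;print('O',O,x,y)
L=lambda q:O+x*q[0]+y*q[1]+np.array([0,0,q[2]])
print('wheel',L((-13,-70,115)),'tab',L((-34,-46,170)))
C=[f(464,393,175),f(359,371,175)]
for c in C: print('tabcorner',c, 'pred',[L((-64,s,175)) for s in(-68.5,-23.5)])
E
```

```text
[546.99738264 365.63586961  12.        ] [507.65244757 101.11910868  12.        ] [672.94432324 347.04352001  12.        ]
267.4268885695153 127.31185062473209
yaw -8.460299397763546
O [591.61758797 223.81442392   0.        ] [ 0.98911804 -0.14712408  0.        ] [0.14712408 0.98911804 0.        ]
wheel [568.46036776 156.48877388 115.        ] tab [551.21986677 183.31721263 170.        ]
tabcorner [518.07127049 166.55065735 175.        ] pred [array([518.23603364, 165.47577905, 175.        ]), array([524.85661726, 209.98609103, 175.        ])]
tabcorner [523.88208044 210.37077924 175.        ] pred [array([518.23603364, 165.47577905, 175.        ]), array([524.85661726, 209.98609103, 175.        ])]
```

Call:
move_arm:
  motion:
    - [[0.04,0.045,0,0,0,0.18],[0.04,0.05,0,0,0,0.18],[0.04,0.05,0,0,0,0.18],[0.04,0.05,-0.02,0,0,0.18],[0.04,0.05,-0.03,0,0,0.18]]
  gripper: 0.3

```text
clock: 0.72
tcp_pos: [365.6, -391.6, 186.4]
ee_rot: [[0.384, 0.923, 0.002], [0.923, -0.384, -0.002], [-0.001, 0.002, -1.0]]
ft_force: [0.7, -0.3, -0.6]
opening: 55.4
```

Call:
move_arm:
  motion:
    - [[0.04,0.04,-0.03,0,0,0.18],[0.01,0.01,-0.03,0,0,0],[0,0,0,0,0,0]]

```text
clock: 1.1
tcp_pos: [411.9, -340.7, 124.0]
ee_rot: [[0.215, 0.977, -0.005], [0.977, -0.215, 0.005], [0.004, -0.006, -1.0]]
ft_force: [-0.9, 0.1, 0.7]
opening: 55.1
```

```bash
python3 - <<'E'
from h import *
s=readout.read_state();print(s['clock'],s['tcp_pos'],s['ee_rot'].round(3).tolist(),s['opening'],s['joints'].round(1))
c=cam('top','top2.png')
cv2.imwrite('pics/crop2.png',cv2.resize(c['pixels'][240:390,370:570],None,fx=4,fy=4,interpolation=cv2.INTER_CUBIC))
E
```

```text
1.1 [ 411.86964598 -340.68554001  124.04614124] [[0.215, 0.977, -0.005], [0.977, -0.215, 0.005], [0.004, -0.006, -1.0]] 55.07922017091097 [ 50.1  18.1 -17.1 111.7   6.6  51.5  17.2]
```

View pics/crop2.png

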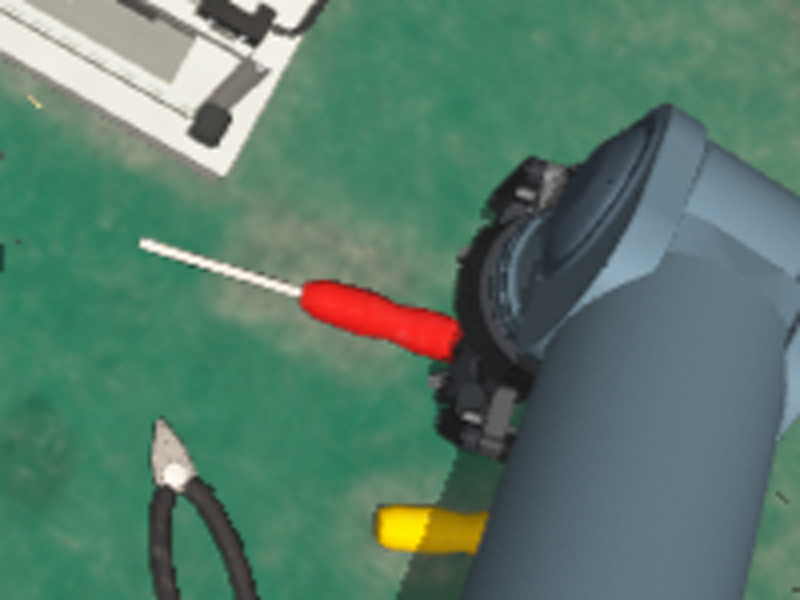

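Call:
move_arm:
  motion:
    - [[0.006,0.005,-0.04,0,0,0],[0.005,0.005,-0.04,0,0,0],[0,0,-0.025,0,0,0],[0,0,-0.01,0,0,0],[0,0,0,0,0,0]]

```text
clock: 1.78
tcp_pos: [423.6, -335.7, 12.4]
ee_rot: [[0.221, 0.975, 0.0], [0.975, -0.221, -0.001], [-0.001, 0.0, -1.0]]
ft_force: [0.2, 0.4, 0.5]
opening: 55.6
```

Call:
move_arm:
  motion:
    - [[0,0.005,-0.005,0,0,0],[0,0,-0.004,0,0,0],[0,0,0,0,0,0]]

```text
clock: 2.15
tcp_pos: [424.1, -328.9, 3.0]
ee_rot: [[0.219, 0.976, 0.0], [0.976, -0.219, -0.0], [-0.0, 0.0, -1.0]]
ft_force: [0.2, 0.9, 0.5]
opening: 55.3
```

Call:
move_arm:
  motion:
    - [[0,0,0,0,0,0],[0,0,0,0,0,0],[0,0,0,0,0,0],[0,0,0,0,0,0],[0,0,0,0,0,0]]
  gripper: -1
  force: 100

```text
clock: 2.78
tcp_pos: [424.3, -329.3, 3.4]
ee_rot: [[0.219, 0.976, 0.0], [0.976, -0.219, -0.0], [-0.0, 0.0, -1.0]]
ft_force: [-1.4, 0.6, 5.7]
opening: 20.9
```

Call:
move_arm:
  motion:
    - [[0,0,0,0,0,0],[0,0,0.01,0,0,0],[0,0,0.03,0,0,0],[0,0,0.04,0,0,0],[0,0,0,0,0,0]]

```text
clock: 3.4
tcp_pos: [426.8, -331.0, 86.4]
ee_rot: [[0.219, 0.976, 0.007], [0.976, -0.219, -0.005], [-0.003, 0.008, -1.0]]
ft_force: [-0.6, -0.5, -0.2]
opening: 21.1
```

Call:
move_arm:
  motion:
    - [[-0.025,0,0.03,0,0,0],[-0.02,0.02,0.02,0,0,0],[0,0.045,0.01,0,0,0],[0,0.055,0,0,0,0],[0,0.055,0,0,0,0]]

```text
clock: 4.03
tcp_pos: [378.2, -152.4, 142.2]
ee_rot: [[0.22, 0.975, -0.001], [0.975, -0.22, 0.0], [0.0, -0.001, -1.0]]
ft_force: [0.5, -0.5, 0.4]
opening: 20.9
```

Call:
move_arm:
  motion:
    - [[0,0.055,0,0,0,0],[0,0.055,0,0,0,0],[0,0.05,0,0,0,0],[0,0.03,0,0,0,0],[0,0,0,0,0,0]]

```text
clock: 4.65
tcp_pos: [378.2, 38.3, 142.2]
ee_rot: [[0.213, 0.977, -0.001], [0.977, -0.213, 0.0], [0.0, -0.001, -1.0]]
ft_force: [0.4, -0.7, -0.8]
opening: 21.0
```

```bash
python3 - <<'E'
from h import *
s=readout.read_state();print(s['clock'],s['tcp_pos'],s['ee_rot'].round(3).tolist(),s['opening'],s['joints'].round(1))
c=cam('side','side3.png')
E
```

```text
4.65 [378.15178987  38.29335885 142.22167516] [[0.213, 0.977, -0.001], [0.977, -0.213, 0.0], [0.0, -0.001, -1.0]] 21.023355465247093 [ 28.2   0.6 -39.6 129.5   0.5  50.  -24. ]
```

View pics/side3.png

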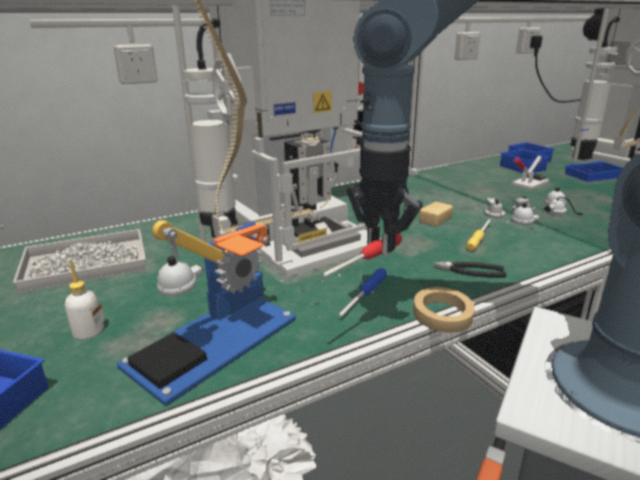

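Call:
move_arm:
  motion:
    - [[0,0.02,0,0,0,-0.167],[0,0.02,0,0,0,-0.167],[0,0.02,0,0,0,-0.167],[0,0.02,0,0,0,-0.167],[0,0.02,0,0,0,-0.167]]

```text
clock: 5.32
tcp_pos: [378.9, 134.5, 142.1]
ee_rot: [[0.875, 0.485, -0.001], [0.485, -0.875, -0.001], [-0.001, 0.0, -1.0]]
ft_force: [0.4, -0.5, -0.4]
opening: 21.5
```

Call:
move_arm:
  motion:
    - [[-0.003,0.02,0,0,0,-0.167],[-0.003,0.02,0,0,0,-0.167],[-0.003,0.02,0,0,0,-0.167],[-0.003,0.01,0,0,0,-0.167],[0,0,0,0,0,0]]

```text
clock: 5.95
tcp_pos: [366.9, 205.1, 142.2]
ee_rot: [[0.989, -0.151, -0.001], [-0.151, -0.989, -0.001], [-0.001, 0.001, -1.0]]
ft_force: [-0.1, -0.4, -0.6]
opening: 21.2
```

```bash
cat > lf.py <<'E'
from h import *
O=np.array([591.6,223.8,0]);x=np.array([.98912,-.14712,0]);y=np.array([.14712,.98912,0])
def toL(p): d=np.asarray(p)-O;return np.stack([d@x,d@y,d[...,2]],-1)
E
python3 - <<'E'
from lf import *
s=readout.read_state();print(s['clock'],s['tcp_pos'],toL(s['tcp_pos']),s['ee_rot'].round(3).tolist(),s['opening'],s['joints'].round(1))
a=cam('top');b=cam('side')
i=np.hstack([cv2.resize(a['pixels'][170:320,130:330],None,fx=2,fy=2),cv2.resize(b['pixels'][190:340,180:380],None,fx=2,fy=2)])
cv2.imwrite('pics/d4.png',i)
E
```

```text
5.95 [366.93950007 205.07202283 142.23480138] [-219.46093369  -51.57626952  142.23480138] [[0.989, -0.151, -0.001], [-0.151, -0.989, -0.001], [-0.001, 0.001, -1.0]] 21.186942912683058 [   9.5    7.   -45.7  124.6    6.4   50.8 -138.7]
```

View pics/d4.png

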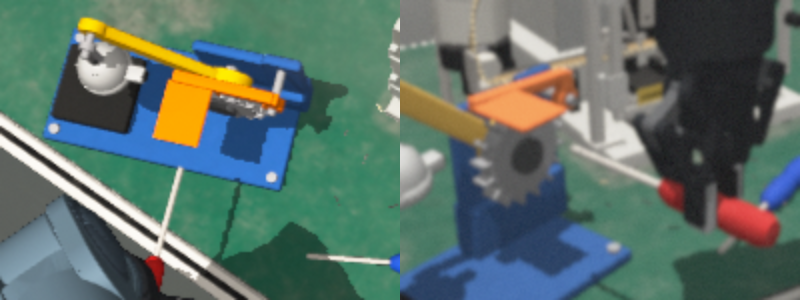

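```bash
python3 - <<'E'
from lf import *
import pickle
a,b=pickle.load(open('c1.pkl','rb'))
def ray(c,u,v):
    r=np.array(c['rotation'])@np.array([(u-c['cx'])/c['fx'],(v-c['cy'])/c['fy'],1.]);return np.array(c['eye']),r/np.linalg.norm(r)
def tri(p,q):
    e,r=ray(a,*p);f,t=ray(b,*q)
    k=np.linalg.lstsq(np.stack([r,-t],1),f-e,rcond=None)[0]
    P,Q=e+r*k[0],f+t*k[1];return (P+Q)/2,np.linalg.norm(P-Q)
P,g=tri((220.5,254),(180+174/2,190+149/2));print(P,toL(P),g)
# blade root at handle
P,g=tri((130+157/2,170+257/2),(180+261/2,190+185/2));print(P,toL(P),g)
E
```

```text
[499.70286099 183.78028187 152.97292648] [-85.0095972  -53.10421069 152.97292648] 1.5972701026011658
[412.59336096 197.3344206  153.36992733] [-173.16543076  -52.51309064  153.36992733] 0.4353037978908819
```

Call:
move_arm:
  motion:
    - [[0.02,-0.003,0,0,0,0],[0.02,-0.003,0,0,0,0],[0.02,-0.003,0,0,0,0],[0,0,0,0,0,0],[0,0,0,0,0,0]]

```text
clock: 6.68
tcp_pos: [426.6, 197.1, 142.5]
ee_rot: [[0.988, -0.152, -0.001], [-0.152, -0.988, 0.0], [-0.001, 0.0, -1.0]]
ft_force: [-1.3, -0.0, -0.2]
opening: 21.3
```

```bash
python3 - <<'E'
from lf import *
s=readout.read_state();print(s['clock'],s['tcp_pos'],toL(s['tcp_pos']),s['ft_force'])
a=cam('top');b=cam('side')
i=np.hstack([cv2.resize(a['pixels'][170:320,130:330],None,fx=2,fy=2),cv2.resize(b['pixels'][190:340,180:380],None,fx=2,fy=2)])
cv2.imwrite('pics/d5.png',i)
E
```

```text
6.675 [426.56754052 197.0735249  142.52469326] [-159.30490731  -50.71526649  142.52469326] [-1.27198237 -0.00403065 -0.18877369]
```

View pics/d5.png

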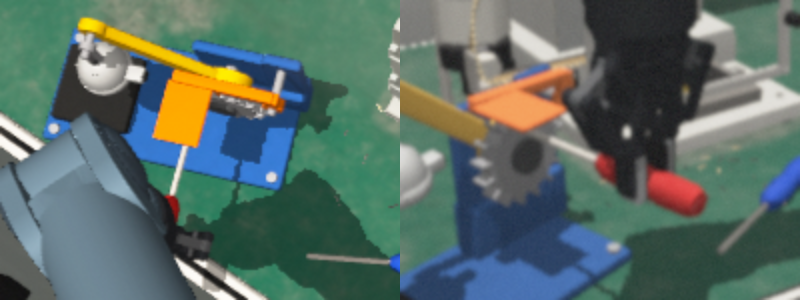

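Call:
move_arm:
  motion:
    - [[0,0,0.012,0,0,0],[0,-0.004,0.01,0,0,0],[-0.001,-0.006,0.01,0,0,0],[0,0,0,0,0,0]]

```text
clock: 7.28
tcp_pos: [427.0, 186.2, 176.1]
ee_rot: [[0.988, -0.154, 0.003], [-0.154, -0.988, -0.001], [0.003, 0.0, -1.0]]
ft_force: [-0.3, -0.1, -0.8]
opening: 21.0
```

Call:
move_arm:
  motion:
    - [[-0.001,-0.007,0.01,0,0,0],[-0.001,-0.008,0.008,0,0,0],[0,0,0,0,0,0]]

```text
clock: 7.65
tcp_pos: [424.9, 171.0, 193.7]
ee_rot: [[0.988, -0.155, 0.002], [-0.155, -0.988, -0.0], [0.002, 0.0, -1.0]]
ft_force: [0.9, -0.7, -0.5]
opening: 21.2
```

```bash
python3 - <<'E'
from lf import *
s=readout.read_state();print(s['clock'],s['tcp_pos'],toL(s['tcp_pos']),s['ft_force'])
a=cam('top');b=cam('side')
i=np.hstack([cv2.resize(a['pixels'][170:320,130:330],None,fx=2,fy=2),cv2.resize(b['pixels'][190:340,150:350],None,fx=2,fy=2)])
cv2.imwrite('pics/d6.png',i)
E
```

```text
7.65 [424.89741943 170.97924587 193.71755117] [-157.11786714  -76.77134797  193.71755117] [ 0.87840293 -0.68710041 -0.4749643 ]
```

View pics/d6.png

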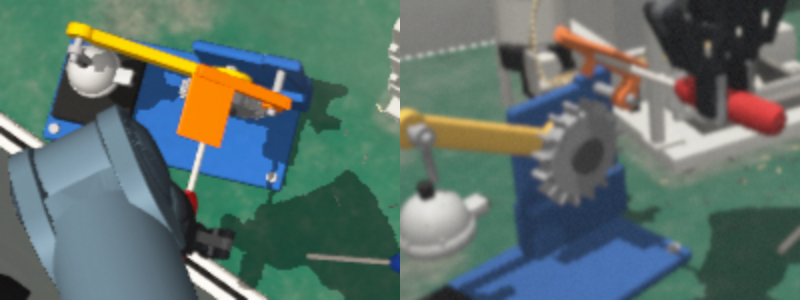

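Call:
move_arm:
  motion:
    - [[0,0,0,0,0,0],[0,0,0,0,0,0],[0,0,0,0,0,0],[0,0,0,0,0,0],[0,0,0,0,0,0]]

```text
clock: 8.38
tcp_pos: [424.0, 172.0, 192.8]
ee_rot: [[0.988, -0.152, -0.0], [-0.152, -0.988, 0.0], [-0.0, -0.0, -1.0]]
ft_force: [0.7, 1.4, -1.0]
opening: 21.1
```

Call:
move_arm:
  motion:
    - [[0,0,0,0,0,0],[0,0,0,0,0,0],[0,0,0,0,0,0],[0,0,0,0,0,0],[0,0,0,0,0,0]]

```text
clock: 9.0
tcp_pos: [424.0, 171.9, 192.8]
ee_rot: [[0.988, -0.153, -0.0], [-0.153, -0.988, 0.0], [-0.0, 0.0, -1.0]]
ft_force: [0.6, -0.1, -1.0]
opening: 21.3
```

Call:
move_arm:
  motion:
    - [[0,0,0,0,0,0],[0,0,0,0,0,0],[0,0,0,0,0,0],[0,0,0,0,0,0],[0,0,0,0,0,0]]

```text
clock: 9.62
tcp_pos: [424.0, 172.0, 192.8]
ee_rot: [[0.988, -0.152, 0.0], [-0.152, -0.988, 0.0], [0.0, -0.0, -1.0]]
ft_force: [-0.2, 0.3, -0.4]
opening: 21.4
```

Call:
move_arm:
  motion:
    - [[0,0,0,0,0,0],[0,0,0,0,0,0],[0,0,0,0,0,0],[0,0,0,0,0,0],[0,0,0,0,0,0]]

```text
clock: 10.25
tcp_pos: [424.0, 171.9, 192.8]
ee_rot: [[0.988, -0.153, 0.0], [-0.153, -0.988, -0.0], [0.0, 0.0, -1.0]]
ft_force: [0.5, -0.8, -1.8]
opening: 21.3
```

```bash
python3 - <<'E'
from lf import *
a=cam('top');b=cam('side')
i=np.hstack([cv2.resize(a['pixels'][170:320,130:330],None,fx=2,fy=2),cv2.resize(b['pixels'][210:410,100:300],(400,300))])
cv2.imwrite('pics/d7.png',i)
E
```

```text
(no output)
```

View pics/d7.png

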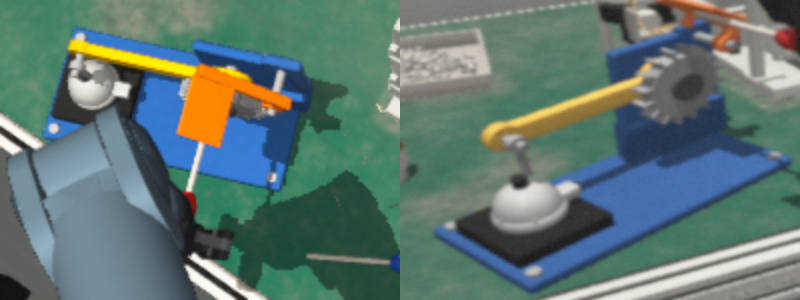

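Call:
move_arm:
  motion:
    - [[0,0,-0.006,0,0,0],[-0.02,0.003,-0.002,0,0,0],[-0.03,0.004,0,0,0,0],[-0.015,0.002,0,0,0,0],[0,0,0,0,0,0]]

```text
clock: 10.98
tcp_pos: [358.5, 180.8, 184.7]
ee_rot: [[0.988, -0.151, 0.001], [-0.151, -0.988, -0.001], [0.001, 0.001, -1.0]]
ft_force: [0.8, -0.4, -0.6]
opening: 21.5
```

Call:
move_arm:
  motion:
    - [[0,-0.01,0,0,0,0.167],[0,-0.01,0,0,0,0.167],[0,-0.015,0,0,0,0.167],[0,-0.02,0,0,0,0.167],[0,-0.02,0,0,0,0.167]]

```text
clock: 11.6
tcp_pos: [360.5, 105.1, 185.2]
ee_rot: [[0.773, 0.634, 0.002], [0.634, -0.773, 0.001], [0.002, 0.001, -1.0]]
ft_force: [0.5, 0.1, -1.1]
opening: 20.9
```

Call:
move_arm:
  motion:
    - [[0.005,-0.02,0,0,0,0.167],[0.005,-0.02,0,0,0,0.167],[0.005,-0.02,0,0,0,0.167],[0.005,-0.02,0,0,0,0.167],[0,0,0,0,0,0]]

```text
clock: 12.22
tcp_pos: [380.3, 24.3, 185.0]
ee_rot: [[0.225, 0.974, 0.001], [0.974, -0.225, 0.0], [0.001, 0.001, -1.0]]
ft_force: [-0.2, -0.4, -0.6]
opening: 21.3
```

```bash
python3 - <<'E'
from lf import *
s=readout.read_state();print(s['clock'],s['tcp_pos'],s['joints'].round(1),s['opening'])
a=cam('top');b=cam('side')
i=np.hstack([cv2.resize(a['pixels'][170:320,130:330],None,fx=2,fy=2),cv2.resize(b['pixels'][180:380,130:397],(400,300))])
cv2.imwrite('pics/d8.png',i)
E
```

```text
12.225 [380.25928703  24.3075105  184.98600015] [ 20.5  -4.1 -29.  127.5  -2.4  56.  -20. ] 21.30439842604863
```

View pics/d8.png

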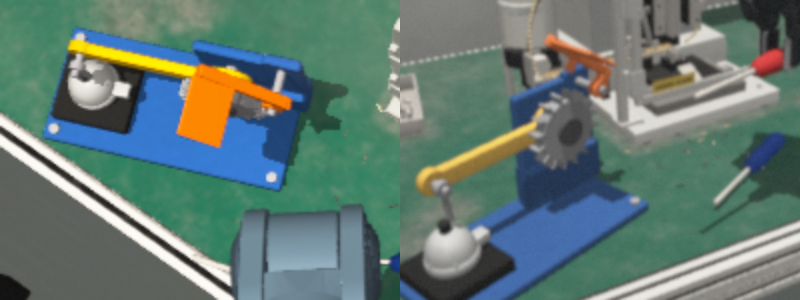

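Call:
move_arm:
  motion:
    - [[0,-0.045,0,0,0,0],[0,-0.055,0,0,0,0],[0,-0.055,0,0,0,0],[0,-0.055,0,0,0,0],[0,-0.055,-0.01,0,0,0]]

```text
clock: 12.95
tcp_pos: [380.7, -240.4, 175.8]
ee_rot: [[0.219, 0.976, 0.003], [0.976, -0.219, -0.001], [-0.001, 0.003, -1.0]]
ft_force: [0.6, -0.0, -0.2]
opening: 20.9
```

Call:
move_arm:
  motion:
    - [[0.005,-0.055,-0.03,0,0,0],[0.02,-0.03,-0.04,0,0,0],[0.02,0,-0.04,0,0,0],[0,0,-0.02,0,0,0],[0,0,0,0,0,0]]

```text
clock: 13.58
tcp_pos: [423.4, -321.7, 42.9]
ee_rot: [[0.219, 0.976, -0.004], [0.976, -0.219, 0.004], [0.003, -0.004, -1.0]]
ft_force: [-0.8, 0.1, -0.8]
opening: 21.0
```

Call:
move_arm:
  motion:
    - [[0,0,-0.02,0,0,0],[0,0,-0.012,0,0,0],[0,0,-0.004,0,0,0],[0,0,0,0,0,0]]

```text
clock: 14.08
tcp_pos: [424.3, -323.8, 9.4]
ee_rot: [[0.219, 0.976, 0.0], [0.976, -0.219, -0.0], [-0.0, 0.0, -1.0]]
ft_force: [0.5, 0.3, -0.7]
opening: 21.3
```

Call:
move_arm:
  motion:
    - [[0,0,-0.002,0,0,0],[0,0,0,0,0,0],[0,0,0,0,0,0]]

```text
clock: 14.45
tcp_pos: [424.1, -323.9, 7.2]
ee_rot: [[0.219, 0.976, 0.0], [0.976, -0.219, -0.0], [-0.0, 0.0, -1.0]]
ft_force: [-0.5, -0.2, -1.2]
opening: 21.0
```

Call:
move_arm:
  motion:
    - [[0,0,-0.002,0,0,0],[0,0,-0.002,0,0,0],[0,0,0,0,0,0]]

```text
clock: 14.82
tcp_pos: [424.1, -323.8, 3.5]
ee_rot: [[0.219, 0.976, -0.0], [0.976, -0.219, 0.0], [0.0, -0.0, -1.0]]
ft_force: [-1.1, 0.6, 4.1]
opening: 21.2
```

Call:
move_arm:
  motion:
    - [[0,0,0,0,0,0],[0,0,0,0,0,0],[0,0,0,0,0,0],[0,0,0,0,0,0],[0,0,0,0,0,0]]
  gripper: 0.3

```text
clock: 15.45
tcp_pos: [424.0, -323.8, 2.9]
ee_rot: [[0.219, 0.976, -0.0], [0.976, -0.219, 0.0], [0.0, -0.0, -1.0]]
ft_force: [0.0, -0.8, 0.0]
opening: 55.7
```

Call:
move_arm:
  motion:
    - [[0,0,0.02,0,0,0],[0,0,0.04,0,0,0],[0,0,0.05,0,0,0],[-0.03,-0.04,0.04,0,0,0],[-0.03,-0.04,0.03,0,0,0]]

```text
clock: 16.08
tcp_pos: [365.3, -403.5, 184.4]
ee_rot: [[0.216, 0.976, 0.002], [0.976, -0.216, -0.002], [-0.001, 0.003, -1.0]]
ft_force: [1.0, -0.6, -0.5]
opening: 55.7
```

Call:
move_arm:
  motion:
    - [[-0.03,-0.05,0,0,0,0],[-0.03,-0.05,0,0,0,0],[-0.03,-0.05,0,0,0,0],[0,0,0,0,0,0],[0,0,0,0,0,0]]

```text
clock: 16.7
tcp_pos: [274.8, -552.2, 181.5]
ee_rot: [[0.22, 0.976, 0.0], [0.976, -0.22, 0.002], [0.002, -0.0, -1.0]]
ft_force: [0.6, 0.9, 0.1]
opening: 55.8
```

```bash
python3 - <<'E'
from lf import *
s=readout.read_state();print(s['clock'],s['tcp_pos'],s['joints'].round(1),s['opening'])
a=cam('top');b=cam('side')
i=np.hstack([a['pixels'][150:450,130:530],cv2.resize(b['pixels'][150:400,110:443],(400,300))])
cv2.imwrite('pics/d9.png',i)
px=a['pixels'].astype(int);B,G,R=px[...,0],px[...,1],px[...,2]
for n,m in(('red',(R>120)&(G<70)&(B<70)),('blue',(B>110)&(R<70)&(G<120))):
    v,u=np.nonzero(m);k=((u>400)&(u<500)&(v>290)&(v<340)) if n=='red' else ((u>310)&(u<380)&(v>285)&(v<320))
    P=world(a,u[k],v[k]);P=P[(P[:,2]>5)&(P[:,2]<60)];print(n,len(P),P.mean(0),P.max(0),P.min(0))
E
```

```text
16.7 [ 274.84918084 -552.17479048  181.5318947 ] [58.4 21.1  1.6 99.  -0.7 60.  47.6] 55.753719566965366
red 456 [ 423.53689475 -323.2560719    20.94905648] [ 441.82904299 -276.75874289   30.77619324] [ 404.90160345 -370.43519352   10.38283206]
blue 452 [438.42573634 -72.01730921  21.42777831] [450.62993116 -24.02167881  32.92974183] [ 427.41476261 -117.18672926    9.56083718]
```

View pics/d9.png

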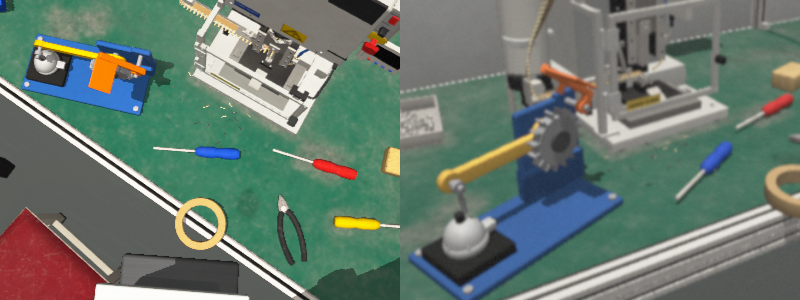

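The red driver lies flat, the load is on its pad, the pawl is still up and the blue driver has not moved.

```bash
python3 -c "
from h import *
print(env.job_done())"
```

```text
the job is handed in; nothing more can be done
None
```

I used the red screwdriver to flick the hoist's pawl out of the ratchet wheel, and the load came down onto its pad. I handed the job in at about 17 s of the 58 s allowed; it gave no verdict.

- **Lifting the pawl:** The blade went in under the tab from the front and raised it along its arc. I held it there about 2.5 s until the boom was level, then drew the blade out forwards. The pawl stayed up, and the hand stayed in front of the hoist throughout.
- **Laying down:** I put the red screwdriver back flat, about 5 mm from where it had been lying and well clear of the hoist. Then I opened the gripper and moved the arm away.
- **Last checks:** Both camera views show the load on its pad, the pawl clear of the wheel and the red screwdriver flat. The blue screwdriver measured within 1 mm of its first position. Reported wrist forces stayed under 6 N. No check failed or disagreed.

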